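Draw down a food tub's cover by counted quarter turns around the rim

TASK

Draw down the cover of the food tub by its yellow wing nuts, in order around the rim: turn the nut with one red dot clockwise until you feel it bite and then one quarter turn further, then the nut with two red dots until it bites and then two quarter turns further; count from the bite, because the free slack before it does not count, and do not overtighten either nut. The nut with the green bar is already set: do not touch it. Do not press hard on the cover, do not shove the tub about, leave the other tubs and the bucket alone, and let go at the end.

Things in the scene. Friction and masses are not known exactly. Their poses are not given: they have to be found in the camera images.
- tub: Heavy white round food tub (about 4 to 6 kg, 276 mm wide) standing loose on the steel bench, round cover on top. Origin: centre of its underside; z up; x points to nut 1. It slides if pushed hard sideways (some tens of newtons). Three yellow wing nuts stand on the cover, 120 degrees apart.
- cover: Aluminium cover disc fixed on the tub, 272 mm wide, flat top face 128 mm above the bench, with a low hub (60 mm wide, 12 mm high) and flat dark spokes; origin and axes as the tub's.
- nut1 (a point): Yellow wing of nut 1, beside ONE red dot. Upright bar 44 mm long (x), 12 wide (y), 30 tall, top 174 mm above the bench; this point: on its upright axis, 162 mm above the bench, where to grip. Clockwise from above it turns freely (0.03 N m) for a hidden 0.1 to 0.6 rad, then bites and turns the collar at 0.5 N m; turned back it is slack again.
- seat1: Fixed steel disc (56 mm wide) under nut 1, 98 mm from the centre of the tub; origin on the nut's turning axis at the cover's top face, 128 mm above the bench; x points outward from the tub's centre, z up.
- mark1 (a point): White witness mark on the edge of the black collar (52 mm wide) of nut 1, 23 mm from the nut's axis and 9 mm above the cover. It points outward from the tub's centre (along x of seat1) at the start and turns only once the nut has bitten: after a quarter turn it lies along -y of seat1, after a half turn along -x.
- nut2 (a point): Yellow wing of nut 2, beside TWO red dots; next clockwise after nut 1. Upright bar 44 mm long (x), 12 wide (y), 30 tall, top 174 mm above the bench; this point: on its upright axis, 162 mm above the bench, where to grip. Clockwise from above it turns freely (0.03 N m) for a hidden 0.1 to 0.6 rad, then bites and turns the collar at 0.5 N m; turned back it is slack again.
- seat2: Fixed steel disc (56 mm wide) under nut 2, 98 mm from the centre of the tub; origin on the nut's turning axis at the cover's top face, 128 mm above the bench; x points outward from the tub's centre, z up.
- mark2 (a point): White witness mark on the edge of the black collar (52 mm wide) of nut 2, 23 mm from the nut's axis and 9 mm above the cover. It points outward from the tub's centre (along x of seat2) at the start and turns only once the nut has bitten: after a quarter turn it lies along -y of seat2, after a half turn along -x.
- wing3: Yellow wing of nut 3, beside a green bar on the cover; the next nut clockwise after nut 2. Built like nuts 1 and 2; origin on its axis at the cover's top face, x along the bar. To be left alone.
- seat3: Fixed steel disc (56 mm wide) under nut 3, 98 mm from the centre of the tub; origin on the nut's turning axis at the cover's top face, 128 mm above the bench; x points outward from the tub's centre, z up.
- mark3 (a point): White witness mark on the edge of the black collar (52 mm wide) of nut 3, 23 mm from the nut's axis and 9 mm above the cover. It points outward from the tub's centre (along x of seat3) at the start and turns only once the nut has bitten: after a quarter turn it lies along -y of seat3, after a half turn along -x.
- dip_a: Loose lidded dip tub, orange, 96 mm wide, 58 mm high, on the bench; origin centre of underside. Bystander.
- dip_b: Loose lidded dip tub, green, 96 mm wide, 58 mm high, on the bench; origin centre of underside. Bystander.
- bucket: Loose lidded white bucket, 136 mm wide, 120 mm high, on the bench; origin centre of underside. Bystander.

How it is judged:
By the outcome, as a careful person would: the job done as asked, in the order asked, and still so for the second after the job is handed in, with the robot touching nothing.
It also fails if it takes over 72 s, if anything falls off the work surface, if the arm or the gripper's body presses on something with over 40 N, if the wrist force passes 120 N, or if a joint passes its speed limit or range.

ROBOT

A 6-joint arm with a two-finger parallel gripper is mounted at the origin on the work surface. World frame = base frame: x ahead of the robot, y to its left, z up, the work surface at z = 0. Lengths are in m, angles in degrees, forces in N, time in s.
With the tool pointing down it reaches from about 0.3 to 1 m from the base axis. Payload 5.1 kg.
Tool frame: the origin (TCP) lies midway between the tips of the shut fingers; the grasp point (between the pads) lies 19 mm behind it; z points along the fingers, y is the line along which they close (so a half turn about z gives the same grasp; the last joint's range is limited). The gripper opens to 95 mm and grips with 3 to 60 N. Pads are 20 mm wide; open, the fingers measure 119 mm over their backs; the gripper's body (75 mm by 180 mm) begins 59 mm behind the grasp point.
Start: joints at [64.366, 7.093, 94.555, -0, 78.352, -4.733], TCP at [0.232, 0.607, 0.215] pointing down, gripper open.
Joint ranges: [-149.61, 149.61], [-58.7, 133.49], [1.44, 155.28], [-77.14, 257.14], [18.33, 153.61], [-166.67, 166.67]. Speed limits (degrees/s): [147.25, 147.25, 180, 180, 180, 180].

INTERFACE

Orientations are given as a 3x3 rotation matrix whose columns are the frame's x, y, z axes.
In Python, from plant import robot gives the robot as it stands.
- The arm moves only by the shell command python3 -m jog 'ROWS' [FORCE]. ROWS is JSON, one flat list of numbers, 7 for each row, row after row: the turn, a rotation vector about the tool's x, y, z in units of 5 degrees (1.0 is 5 degrees), then the shift along the tool's x, y, z in units of 30 mm (1.0 is 30 mm), then the gripper command: -1 is shut, 1 is fully open, values between are in proportion. A call has 1 to 20 rows; each row shifts and turns the commanded pose from where the row before left it, along the tool's axes as they then stand; what a row does not reach is not made up. A row lasts 1/10 s, in which the tool goes at most 50 mm and 8.59 degrees, less where a joint would pass 70% of its speed; a pose out of reach is approached as far as the arm can. A call is refused whole if a number of a shift passes 1 or a number of a turn 1, either way. A call with a gripper value outside its range is refused whole. The fingers move at their own pace and stop on an object; FORCE is the grip in N (left out, the last holds). Time passes only in rows, so rows that do not move let the fingers close. It gives the time, the measured TCP pose, the force, the opening and the grip force at its end, in the units of the state.
- robot.get_obs(): the state, without advancing time (a new reading comes with each control period).
- robot.read_camera(name): name is "side" or "top" or "wrist"; returns the picture (480x640x3 uint8, red, green, blue); there is no depth.
- robot.calibration(name): a dict with "fx", "fy", "cx", "cy" (pixels), "view" (4x4, takes a point from world to camera coordinates); the wrist camera has in their place "T_tool_cam" (4x4, takes a point from camera to tool coordinates, whose origin is the TCP and whose axes are the flange's). Camera axes: x right, y up, looking along -z (the intrinsics and any distortion apply to the point x, -y, -z); pixel columns grow to the right and rows downward; lengths in m; the calibration is good to about 2 mm. A picture is of the moment at which its call begins: read the wrist's pose just before it. calibration takes no time and is no camera call.
- robot.job_done(): hands the job in; it is judged then, once.
Trained networks look in the newest picture that a camera, given by its name, has taken for a name from the list of things; names that differ only in an ending like _2 or _b are one class to them, and where a whole thing is asked for, a point or a joint stands for the part that bears it (a point fixed in the world has none). Each returns a list of dicts, best first, with "p" (0 to 1); they miss things now and then, are a little off and sometimes report something else, mostly with a low value. They report only what shows in the picture. A call takes as long as a camera call.
- robot.boxes_of(query, camera): "bbox" ([left, top, right, bottom] in pixels, round what is visible of it).
The state is a dict: "time_s": time; "qpos": joint angles; "joint_vel": joint speeds; "tau": joint torques, N m; "tcp_pos": TCP position; "orientation": TCP orientation; "wrist_force": force on the tool from outside, world axes, zero at the start; "ft_torque": the same for the moment, N m; "opening": opening from 0.0 (shut) to 1.0 (fully open); "grasp_force": force on a finger pad.
Only numpy, scipy, OpenCV 4.12 (cv2) and the standard library are available. Lean on these libraries where they do the work, as an engineer would, in place of code of your own. Each camera call takes 0.05 s, during which the arm holds its last target. There are 200 camera calls.

## Working session

There is one attempt and no reset: what is moved stays moved. The work goes in short steps, Python scripts to look and compute and a shell command to move; the robot and the scene stay as the last step left them, time stands still between calls to the robot, and variables do not carry over. Pictures are saved under pics/ and viewed, at most 10 in all, crops included, and the job is handed in when it is done.

```bash
ls; mkdir -p pics; python3 - <<'E'
from plant import robot
import cv2, numpy as np
for c in ["top","side"]:
    im=robot.read_camera(c); cv2.imwrite(f"pics/{c}0.png",im[:,:,::-1])
    for q in ["tub","nut1","nut2","wing3","mark1","mark2","seat1","dip_a","bucket"]:
        print(c,q,[(np.round(b["bbox"]).tolist(),round(b["p"],2)) for b in robot.boxes_of(q,c)][:4])
    k=robot.calibration(c);print(k)
print(robot.calibration("wrist")); print(robot.get_obs())
E
```

```text
pics
top tub [([261.0, 196.0, 375.0, 305.0], 0.67)]
top nut1 [([300.0, 274.0, 314.0, 290.0], 0.63), ([281.0, 208.0, 293.0, 222.0], 0.46)]
top nut2 [([300.0, 274.0, 314.0, 290.0], 0.63), ([281.0, 208.0, 293.0, 222.0], 0.46)]
top wing3 [([351.0, 224.0, 364.0, 237.0], 0.52)]
top mark1 [([297.0, 274.0, 318.0, 293.0], 0.84), ([280.0, 210.0, 298.0, 229.0], 0.74), ([345.0, 220.0, 366.0, 241.0], 0.62)]
top mark2 [([297.0, 274.0, 318.0, 293.0], 0.84), ([280.0, 210.0, 298.0, 229.0], 0.74), ([345.0, 220.0, 366.0, 241.0], 0.62)]
top seat1 [([346.0, 222.0, 366.0, 244.0], 0.93), ([275.0, 209.0, 300.0, 230.0], 0.92), ([294.0, 271.0, 319.0, 294.0], 0.85), ([301.0, 271.0, 314.0, 290.0], 0.33)]
top dip_a [([163.0, 275.0, 203.0, 311.0], 0.86), ([164.0, 210.0, 204.0, 247.0], 0.6)]
top bucket [([441.0, 229.0, 501.0, 284.0], 0.68)]
{'fx': 530.265890080049, 'fy': 530.265890080049, 'cx': 319.59594242199535, 'cy': 241.13642537894438, 'view': array([[-7.93358616e-02, -9.96847939e-01,  8.50235996e-05,
         2.76015479e-02],
       [ 9.73978851e-01, -7.74976205e-02,  2.12977267e-01,
        -5.66056760e-01],
[... 1914 characters left out ...]
      7.83527419e+01, -4.73205613e+00]), 'joint_vel': array([-0.00191515,  0.03953574, -0.0516142 , -0.09535792, -0.06668108,
       -0.02188144]), 'tau': array([ 1.33426103e-03, -4.17581105e+01, -3.60245848e+01,  7.77212810e-02,
        4.26600559e-02,  5.20431229e-06]), 'tcp_pos': array([0.23189309, 0.60721883, 0.21466586]), 'orientation': array([[-9.34206804e-01,  3.56731898e-01, -2.04626390e-06],
       [ 3.56731898e-01,  9.34206804e-01, -3.88315255e-06],
       [ 5.26389278e-07, -4.35763514e-06, -1.00000000e+00]]), 'wrist_force': array([-0.06623784,  0.36690845, -0.73468664]), 'ft_torque': array([ 0.00797293, -0.02758328, -0.03209948]), 'grasp_force': 0.0, 'opening': 1.0005208973982436}
```

```bash
python3 - <<'E'
import cv2, numpy as np
a=cv2.imread("pics/top0.png")[185:315,250:390]; b=cv2.imread("pics/side0.png")[180:300,260:395]
a=cv2.resize(a,(400,371),interpolation=3); b=cv2.resize(b,(400,371),interpolation=3)
cv2.imwrite("pics/ab.png",np.hstack([a,b]))
E
cat > h.py <<'E'
from plant import robot
import numpy as np
def ray(c,u,v,z,obs=None):
    "world point at height z seen at pixel u,v"
    k=robot.calibration(c)
    if c=="wrist":
        o=obs or robot.get_obs(); T=np.eye(4); T[:3,:3]=o["orientation"]; T[:3,3]=o["tcp_pos"]; M=T@k["T_tool_cam"]
    else: M=np.linalg.inv(k["view"])
    d=M[:3,:3]@[(u-k["cx"])/k["fx"],-(v-k["cy"])/k["fy"],-1.0]; p=M[:3,3]
    return p+d*(z-p[2])/d[2]
E
python3 - <<'E'
from h import *
for c,n,u,v,z in [("top","A",306.5,282.5,.131),("top","B",287.5,219.5,.131),("top","C",356,232.5,.131),("side","a",361.5,230.5,.131),("side","b",334,200,.131),("side","c",291.5,226.5,.131),("top","dipa",183,293,.03),("top","dipb",184,228,.03),("top","bucket",471,257,.1)]:
    print(n,ray(c,u,v,z).round(3))
E
```

```text
A [0.452 0.023 0.131]
B [0.612 0.059 0.131]
C [ 0.566 -0.107  0.131]
a [ 0.592 -0.087  0.131]
b [0.647 0.091 0.131]
c [0.463 0.032 0.131]
dipa [0.464 0.346 0.03 ]
dipb [0.637 0.339 0.03 ]
bucket [ 0.488 -0.39   0.1  ]
```

View pics/ab.png

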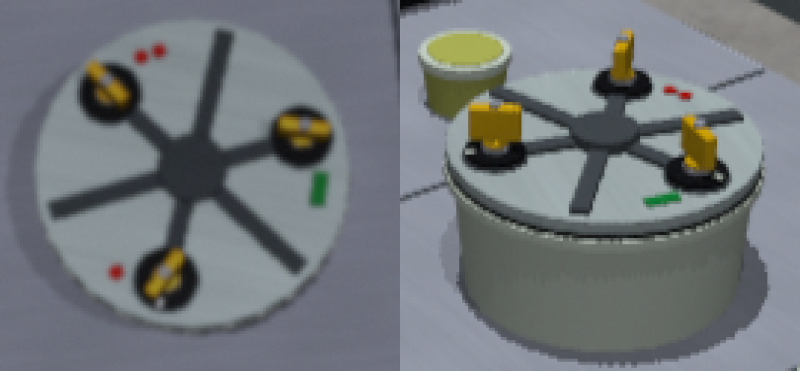

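The top view shows nut 1 (one dot) at about (308,282), nut 2 at about (288,217) and nut 3 with the green bar at about (356,233). The bars of nuts 1 and 2 lie at about 140° and 47° in the world. I'll move over the tub for a wrist look.

```bash
python3 -m jog '[0,0,0,-0.85,-0.77,-0.15,1, 0,0,0,-0.85,-0.77,-0.15,1, 0,0,0,-0.85,-0.77,-0.15,1, 0,0,0,-0.85,-0.77,-0.15,1, 0,0,0,-0.85,-0.77,-0.15,1, 0,0,0,-0.85,-0.77,-0.15,1, 0,0,0,-0.85,-0.77,-0.15,1, 0,0,0,-0.85,-0.77,-0.15,1, 0,0,0,-0.85,-0.77,-0.15,1, 0,0,0,-0.85,-0.77,-0.15,1, 0,0,0,-0.85,-0.77,-0.15,1, 0,0,0,-0.85,-0.77,-0.15,1, 0,0,0,-0.85,-0.77,-0.15,1, 0,0,0,-0.85,-0.77,-0.15,1, 0,0,0,-0.85,-0.77,-0.15,1, 0,0,0,-0.85,-0.77,-0.15,1, 0,0,0,-0.85,-0.77,-0.15,1, 0,0,0,-0.85,-0.77,-0.15,1, 0,0,0,-0.85,-0.77,-0.15,1, 0,0,0,-0.85,-0.77,-0.15,1]' 55
python3 -m jog '[0,0,1,0,0,0,1, 0,0,1,0,0,0,1, 0,0,1,0,0,0,1, 0,0,1,0,0,0,1, 0,0,0,0,0,0,1, 0,0,0,0,0,0,1]'
python3 - <<'E'
from h import *
import cv2
o=robot.get_obs(); im=robot.read_camera("wrist"); np.save("w1.npy",im)
print(o["tcp_pos"],np.round(o["orientation"],4),o["qpos"],o["wrist_force"],o["ft_torque"])
cv2.imwrite("pics/w1.png",im[:,:,::-1])
for q in ["cover","nut1","seat1","mark1"]:
    for b in robot.boxes_of(q,"wrist")[:4]:
        x=b["bbox"]; print(q,np.round(x),round(b["p"],2),ray("wrist",(x[0]+x[2])/2,(x[1]+x[3])/2,{"nut1":.165,"seat1":.133,"mark1":.137,"cover":.128}[q],o).round(4))
E
```

```text
time_s: 3.0
tcp_pos: [0.544, -0.0077, 0.3051]
orientation: [[-0.934, 0.357, 0.001], [0.357, 0.934, 0.0], [-0.0, 0.0, -1.0]]
wrist_force: [-0.3, -0.1, 0.1]
opening: 0.999
grasp_force: 0.0
time_s: 3.6
tcp_pos: [0.5435, -0.0064, 0.3047]
orientation: [[-0.757, 0.653, 0.0], [0.653, 0.757, -0.0], [-0.0, 0.0, -1.0]]
wrist_force: [0.4, -0.3, 0.2]
opening: 1.002
grasp_force: 0.0
[ 0.54350124 -0.00636391  0.30472241] [[-7.570e-01  6.534e-01  1.000e-04]
 [ 6.534e-01  7.570e-01 -0.000e+00]
 [-1.000e-04  0.000e+00 -1.000e+00]] [-6.32999819e+00 -8.81197453e+00  1.01712670e+02 -3.03229233e-04
  8.70944438e+01 -5.55303733e+01] [ 0.42990509 -0.30012836  0.1982781 ] [-0.01503572 -0.00899915 -0.03844159]
cover [178.  75. 463. 352.] 0.62 [ 0.5376 -0.0043  0.128 ]
cover [250.  96. 308. 159.] 0.61 [0.4546 0.0182 0.128 ]
cover [245. 300. 282. 313.] 0.45 [ 0.5717 -0.1093  0.128 ]
nut1 [262.  95. 290. 153.] 0.85 [0.4551 0.0199 0.165 ]
nut1 [403. 232. 462. 262.] 0.85 [0.6177 0.0539 0.165 ]
seat1 [248.  98. 311. 159.] 0.98 [0.4563 0.0187 0.133 ]
seat1 [393. 210. 459. 268.] 0.75 [0.6206 0.056  0.133 ]
seat1 [232. 278. 291. 312.] 0.75 [ 0.5601 -0.1004  0.133 ]
mark1 [248.  95. 306. 156.] 0.81 [0.4531 0.0186 0.137 ]
mark1 [236. 280. 287. 310.] 0.73 [ 0.5597 -0.0992  0.137 ]
mark1 [396. 210. 461. 267.] 0.6 [0.6203 0.0575 0.137 ]
```

View pics/w1.png

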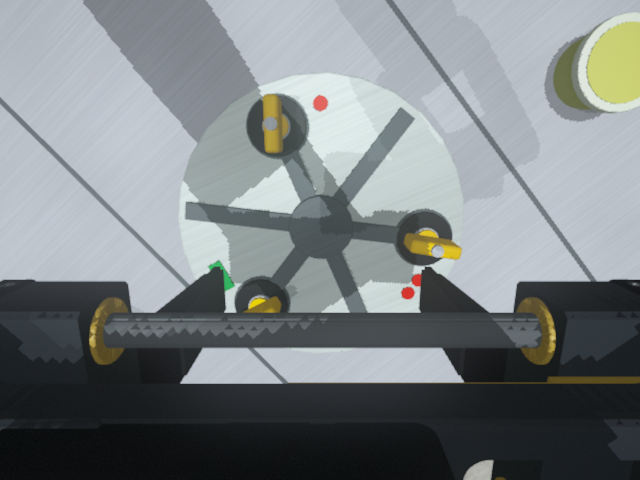

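The wing of nut 1 shows at about (273,123), upright in the picture, so the yaw already matches. Nut 2 is at (430,245) with its two dots, and nut 3 is half hidden by the gripper. I'll centre over nut 1 and look from closer.

```bash
python3 -m jog '[0,0,0,0.7,-0.32,0.29,1, 0,0,0,0.7,-0.32,0.29,1, 0,0,0,0.7,-0.32,0.29,1, 0,0,0,0.7,-0.32,0.29,1, 0,0,0,0,0,0,1, 0,0,0,0,0,0,1]'
cat > look.py <<'E'
from h import *
import cv2,sys
n=sys.argv[1]
o=robot.get_obs(); im=robot.read_camera("wrist")
cv2.imwrite(f"pics/{n}.png",cv2.resize(im[110:310,200:440,::-1],None,fx=2.5,fy=2.5,interpolation=3))
print(o["time_s"],o["tcp_pos"].round(4),o["qpos"].round(1))
hsv=cv2.cvtColor(im,cv2.COLOR_RGB2HSV); m=cv2.inRange(hsv,(15,140,120),(35,255,255))
k,l,s,c=cv2.connectedComponentsWithStats(m)
R=o["orientation"]
for i in range(1,k):
    if s[i,4]>150:
        pts=np.argwhere(l==i)[:,::-1].astype(np.float32); print(s[i].tolist(),c[i].round(1),[np.round(x,1) for x in cv2.minAreaRect(pts)])
for q,z in (("nut1",.165),("seat1",.133),("mark1",.137)):
    for b in robot.boxes_of(q,"wrist")[:3]:
        x=b["bbox"];p=ray("wrist",(x[0]+x[2])/2,(x[1]+x[3])/2,z,o)
        print(q,np.round(x),round(b["p"],2),p.round(4),"tool mm",((p-o["tcp_pos"])@R*1000).round(1))
E
python3 look.py w2
```

```text
time_s: 4.45
tcp_pos: [0.4551, 0.0196, 0.2702]
orientation: [[-0.756, 0.654, 0.001], [0.654, 0.756, -0.0], [-0.001, 0.001, -1.0]]
wrist_force: [0.9, -0.2, 0.9]
opening: 1.004
grasp_force: 0.0
4.45 [0.4551 0.0196 0.2702] [ -4.3 -20.2 114.3  -0.   85.9 -53.4]
[552, 0, 83, 38, 2378] [590.3  15.5] [array([593. ,  18.5]), array([37., 82.]), np.float64(90.0)]
[308, 206, 25, 34, 554] [319.7 222.7] [array([320. , 222.5]), array([33., 24.]), np.float64(90.0)]
[312, 243, 16, 23, 293] [319.9 255.4] [array([319.5, 254. ]), array([22., 15.]), np.float64(90.0)]
[540, 303, 16, 54, 260] [548.7 329. ] [array([548.6, 329. ]), array([53.7, 11.5]), np.float64(83.3)]
nut1 [309. 201. 336. 269.] 0.91 [0.4537 0.0202 0.165 ] tool mm [  1.6  -0.6 105.2]
seat1 [278. 372. 309. 385.] 0.68 [ 0.5461 -0.0951  0.133 ] tool mm [-143.8  -27.3  137.3]
seat1 [289. 198. 355. 266.] 0.58 [0.4573 0.017  0.133 ] tool mm [ -3.2  -0.7 137.2]
mark1 [280. 374. 308. 380.] 0.63 [ 0.5436 -0.0919  0.137 ] tool mm [-139.7  -26.5  133.3]
mark1 [222. 170. 515. 383.] 0.42 [0.5119 0.022  0.137 ] tool mm [-41.2  38.8 133.3]
mark1 [306. 205. 332. 269.] 0.25 [0.4582 0.0131 0.137 ] tool mm [ -6.4  -3.  133.2]
```

View pics/w2.png

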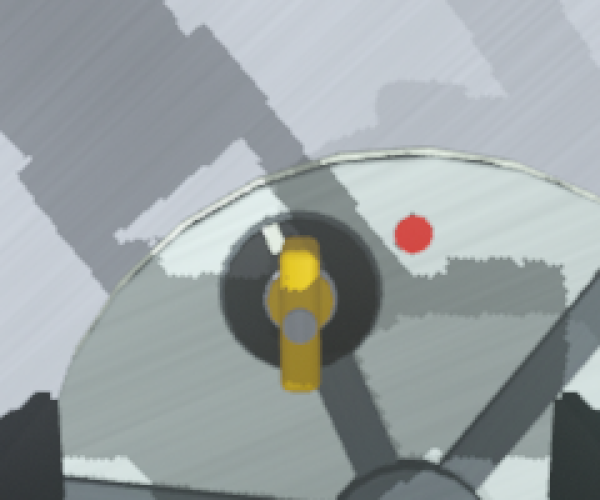

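The wing is straight along the tool's x axis, with its axis (silver stud) at full-frame (320,240). The white mark is at (309,205) and the collar centre at (320.4,226).

```bash
python3 - <<'E'
from h import *
o=robot.get_obs()
for u,v,z in ((320,240.4,.175),(320.2,235.4,.174),(320.4,226.4,.137),(309.3,205.5,.137)):
    p=ray("wrist",u,v,z,o); print(p.round(4),((p-o["tcp_pos"])@o["orientation"]*1000).round(1))
E
```

```text
[0.4543 0.0176 0.175 ] [ 0.1 -2.3 95.4]
[0.4517 0.0201 0.174 ] [ 3.6 -2.2 96.4]
[0.4526 0.0193 0.137 ] [  2.5  -2.2 133.4]
[0.4334 0.0239 0.137 ] [ 20.  -11.3 133.4]
```

```bash
python3 -m jog '[0,0,0,0.07,-0.05,0.85,1, 0,0,0,0,0,0.85,1, 0,0,0,0,0,0.85,1, 0,0,0,0,0,0.85,0.4, 0,0,0,0,0,0.85,0.2, 0,0,0,0,0,0,-0.2,0,0,0,0,0,0,-0.5]'
python3 -m jog '[0,0,0,0,0,0,-1, 0,0,0,0,0,0,-1, 0,0,0,0,0,0,-1]' 4
```

```text
time_s: 5.35
tcp_pos: [0.4527, 0.0197, 0.1427]
orientation: [[-0.756, 0.655, -0.001], [0.655, 0.756, 0.0], [0.0, -0.0, -1.0]]
wrist_force: [0.7, -0.6, 0.6]
opening: 0.716
grasp_force: 0.0
time_s: 5.65
tcp_pos: [0.4532, 0.0198, 0.1438]
orientation: [[-0.756, 0.655, 0.002], [0.655, 0.756, -0.0], [-0.002, 0.001, -1.0]]
wrist_force: [0.5, 0.4, 0.6]
opening: 0.467
grasp_force: 0.0
```

```bash
python3 -m jog '[0,0,0,0,0,0,-0.4, 0,0,0,0,0,0,-0.5, 0,0,0,0,0,0,-1, 0,0,0,0,0,0,-1, 0,0,0,0,0,0,-1]' 4;  python3 -c "
from plant import robot;print(robot.get_obs()['ft_torque'])"
```

```text
time_s: 6.15
tcp_pos: [0.4523, 0.0198, 0.1425]
orientation: [[-0.756, 0.655, -0.0], [0.655, 0.756, -0.0], [-0.0, -0.0, -1.0]]
wrist_force: [-0.6, -1.0, 1.3]
opening: 0.225
grasp_force: 4.0
[-0.1172221   0.10412844 -0.0016247 ]
```

```bash
python3 -m jog '[0,0,0,0,0,0,-1, 0,0,0,0,0,0,-1, 0,0,0,0,0,0,-1]';  python3 -c "
from plant import robot;print(robot.get_obs()['ft_torque'])"
```

```text
time_s: 6.45
tcp_pos: [0.4523, 0.0198, 0.1424]
orientation: [[-0.756, 0.655, -0.0], [0.655, 0.756, -0.0], [-0.0, -0.0, -1.0]]
wrist_force: [-0.8, -1.4, 1.2]
opening: 0.218
grasp_force: 4.0
[-0.14373092  0.13786714 -0.01017181]
```

```bash
python3 -m jog '[0,0,0,0,-0.07,0,-1, 0,0,0,0,0,0,-1, 0,0,0,0,0,0,-1]' 8;  python3 -c "
from plant import robot;print(robot.get_obs()['ft_torque'])"; python3 look.py w3
```

```text
time_s: 6.75
tcp_pos: [0.4521, 0.0195, 0.1426]
orientation: [[-0.756, 0.655, 0.004], [0.655, 0.756, 0.003], [-0.001, 0.005, -1.0]]
wrist_force: [3.0, 4.4, -0.5]
opening: 0.219
grasp_force: 8.0
[ 0.8678986  -0.71863024  0.0303036 ]
6.75 [0.4521 0.0195 0.1426] [ -4.5 -15.9 123.3   0.2  72.4 -53.6]
[301, 252, 43, 61, 1951] [322.7 283.9] [array([322., 282.]), array([60., 42.]), np.float64(90.0)]
[266, 301, 7, 60, 200] [268.8 327.1] [array([268.1, 330.4]), array([ 5.3, 59.1]), np.float64(3.4)]
[310, 348, 28, 18, 460] [323.2 356.1] [array([323.5, 356.5]), array([27., 17.]), np.float64(0.0)]
[533, 461, 37, 19, 635] [551.4 469.6] [array([551., 470.]), array([18., 36.]), np.float64(90.0)]
nut1 [300. 252. 346. 366.] 0.92 [0.4519 0.019  0.165 ] tool mm [ -0.2  -0.3 -22.4]
nut1 [531. 459. 569. 479.] 0.84 [0.5872 0.047  0.165 ] tool mm [-84.1 109.3 -21.8]
seat1 [511. 461. 569. 480.] 0.73 [0.6249 0.0387 0.133 ] tool mm [-118.   127.7   10.3]
seat1 [272. 232. 378. 366.] 0.62 [0.46  0.014 0.133] tool mm [-9.6  1.   9.6]
mark1 [274. 236. 373. 366.] 0.96 [0.4587 0.0138 0.137 ] tool mm [-8.7  0.   5.6]
mark1 [515. 459. 569. 480.] 0.86 [0.6198 0.0404 0.137 ] tool mm [-113.   125.6    6.2]
```

View pics/w3.png

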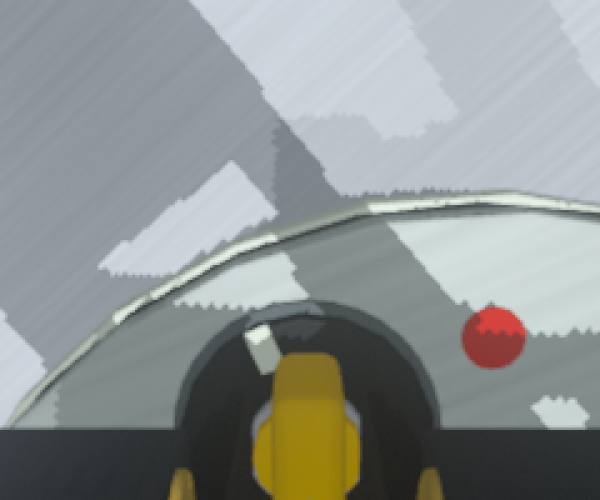

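The fingertips hold the round boss under the wing (21 mm wide) because the TCP is just too low. The wing is centred between them. I'll open a little, rise 5 mm and grip again.

```bash
python3 -m jog '[0,0,0,0,0,0,-0.3, 0,0,0,0,0,0,-0.3, 0,0,0,0,0.05,-0.2,-0.3, 0,0,0,0,0,0,-1, 0,0,0,0,0,0,-1, 0,0,0,0,0,0,-1, 0,0,0,0,0,0,-1]' 8;  python3 -c "
from plant import robot;print(robot.get_obs()['ft_torque'])"
```

```text
time_s: 7.65
tcp_pos: [0.4522, 0.0197, 0.1484]
orientation: [[-0.756, 0.655, 0.001], [0.655, 0.756, 0.001], [-0.0, 0.001, -1.0]]
wrist_force: [1.1, 0.8, -0.1]
opening: 0.129
grasp_force: 8.0
[ 0.28205491 -0.31083894  0.04082564]
```

```bash
cat > s.py <<'E'
from plant import robot
import numpy as np
o=robot.get_obs();R=o["orientation"]
print(round(o["time_s"],2),"yaw %.2f"%np.degrees(np.arctan2(R[1,0],R[0,0])),"tz %.3f"%o["ft_torque"][2],"ft",o["ft_torque"].round(2),"F tool",(o["wrist_force"]@R).round(1),"g",round(o["grasp_force"],1),round(o["opening"],3),o["tcp_pos"].round(4))
E
python3 -m jog '[0,0,0,0,0,0,-1, 0,0,0,0,0,0,-1]' 55 >/dev/null; python3 s.py
for i in 1 2 3 4 5; do python3 -m jog '[0,0,0.5,0,0,0,-1]' >/dev/null; python3 s.py; done
```

```text
7.85 yaw 139.10 tz 0.046 ft [ 0.47 -0.37  0.05] F tool [-1.   2.6  0. ] g 55.0 0.123 [0.4522 0.0197 0.1484]
7.95 yaw 136.54 tz 0.040 ft [ 0.46 -0.44  0.04] F tool [0.1 2.4 1.3] g 55.0 0.122 [0.4523 0.0198 0.1484]
8.05 yaw 134.00 tz 0.110 ft [ 0.47 -0.5   0.11] F tool [-0.2  3.5  1.6] g 55.0 0.119 [0.4523 0.0198 0.1484]
8.15 yaw 131.50 tz 0.049 ft [ 0.48 -0.56  0.05] F tool [0.1 3.3 1. ] g 55.0 0.124 [0.4523 0.0198 0.1484]
8.25 yaw 129.00 tz 0.053 ft [ 0.51 -0.58  0.05] F tool [1.5 4.5 0.8] g 55.0 0.12 [0.4524 0.0199 0.1484]
8.35 yaw 126.50 tz 0.168 ft [ 0.56 -0.55  0.17] F tool [1.3 4.  1.4] g 55.0 0.125 [0.4524 0.0199 0.1484]
```

```bash
for i in 1 2 3 4 5; do python3 -m jog '[0,0,0.5,0,0,0,-1]' >/dev/null; python3 s.py; done
```

```text
8.45 yaw 124.07 tz 0.533 ft [ 0.59 -0.59  0.53] F tool [0.3 4.3 1.2] g 55.0 0.122 [0.4524 0.0199 0.1484]
8.55 yaw 121.58 tz 0.571 ft [ 0.58 -0.65  0.57] F tool [1.3 4.9 2.4] g 55.0 0.12 [0.4525 0.0199 0.1484]
8.65 yaw 119.08 tz 0.483 ft [ 0.6  -0.71  0.48] F tool [0.9 4.6 2. ] g 55.0 0.125 [0.4526 0.02   0.1484]
8.75 yaw 116.58 tz 0.525 ft [ 0.64 -0.75  0.52] F tool [1.1 5.1 2.7] g 55.0 0.123 [0.4525 0.02   0.1484]
8.85 yaw 114.08 tz 0.532 ft [ 0.67 -0.74  0.53] F tool [1.5 5.4 2. ] g 55.0 0.126 [0.4526 0.02   0.1484]
```

Nut 1 bit near yaw 126°, so the target is about 36°.

```bash
python3 -m jog '[0,0,1,0,0,0,-1, 0,0,1,0,0,0,-1, 0,0,1,0,0,0,-1, 0,0,1,0,0,0,-1, 0,0,1,0,0,0,-1, 0,0,1,0,0,0,-1, 0,0,1,0,0,0,-1, 0,0,1,0,0,0,-1]' >/dev/null; python3 s.py
python3 -m jog '[0,0,1,0,0,0,-1, 0,0,1,0,0,0,-1, 0,0,1,0,0,0,-1, 0,0,1,0,0,0,-1, 0,0,1,0,0,0,-1, 0,0,1,0,0,0,-1, 0,0,1,0,0,0,-1, 0,0,0.7,0,0,0,-1, 0,0,0,0,0,0,-1]' >/dev/null; python3 s.py; 
```

```text
9.65 yaw 73.98 tz 0.541 ft [ 0.59 -1.31  0.54] F tool [4.8 5.4 3.7] g 55.0 0.123 [0.4535 0.0201 0.1485]
10.55 yaw 35.60 tz 0.281 ft [ 0.3  -1.65  0.28] F tool [8.3 3.8 5.6] g 55.0 0.122 [0.4541 0.0196 0.1485]
```

```bash
python3 -m jog '[0,0,0,0,0,0,0, 0,0,0,0,0,0,0.2, 0,0,0,0,0,0,0.4, 0,0,0,0,0,-0.9,1, 0,0,0,0,0,-0.9,1, 0,0,0,0,0,-0.9,1, 0,0,0,0,0,-0.9,1, 0,0,0,0,0,-0.9,1, 0,0,0,0,0,0,1, 0,0,0,0,0,0,1]' >/dev/null; python3 s.py; python3 look.py w4
```

```text
11.55 yaw 35.59 tz -0.052 ft [-0.09  0.14 -0.05] F tool [ 0.1 -0.2  1. ] g 0.0 0.906 [0.4519 0.0193 0.2834]
11.55 [0.4519 0.0193 0.2834] [ -4.3 -20.9 113.5  -0.   87.4  50.1]
[12, 0, 83, 53, 3475] [55.3 22. ] [array([53., 26.]), array([52., 82.]), np.float64(90.0)]
[411, 0, 21, 47, 613] [421.5  27.4] [array([422.1,  22.7]), array([46.9, 19.2]), np.float64(85.6)]
[399, 11, 8, 28, 167] [403.1  25. ] [array([402.5,  24.5]), array([27.,  7.]), np.float64(90.0)]
[511, 184, 53, 49, 1145] [534.9 207.1] [array([534.2, 211.1]), array([59.3, 34.6]), np.float64(54.0)]
[312, 206, 24, 30, 468] [323.2 220.6] [array([323.5, 220.5]), array([29., 23.]), np.float64(90.0)]
[317, 240, 14, 21, 253] [323.5 250.9] [array([323.5, 250. ]), array([20., 13.]), np.float64(90.0)]
nut1 [396.   0. 434.  58.] 0.89 [0.6092 0.051  0.165 ] tool mm [146.3  65.7 118.5]
nut1 [312. 200. 338. 264.] 0.82 [0.4545 0.0176 0.165 ] tool mm [  1.1   2.8 118.4]
nut1 [506. 182. 566. 232.] 0.32 [ 0.5662 -0.1052  0.165 ] tool mm [ 20.4 167.7 118.5]
seat1 [480. 171. 565. 235.] 0.95 [ 0.5691 -0.111   0.133 ] tool mm [ 19.4 174.1 150.5]
seat1 [373.   2. 443.  69.] 0.65 [0.6141 0.0518 0.133 ] tool mm [150.7  67.9 150.5]
seat1 [292. 194. 358. 261.] 0.59 [0.4514 0.0152 0.133 ] tool mm [ -2.8   3.  150.4]
mark1 [379.   0. 441.  64.] 0.95 [0.6153 0.0523 0.137 ] tool mm [152.   68.2 146.5]
mark1 [486. 171. 563. 231.] 0.9 [ 0.5703 -0.1092  0.137 ] tool mm [ 21.4 173.3 146.5]
mark1 [295. 197. 353. 260.] 0.84 [0.4516 0.0158 0.137 ] tool mm [ -2.4   2.6 146.4]
```

View pics/w4.png

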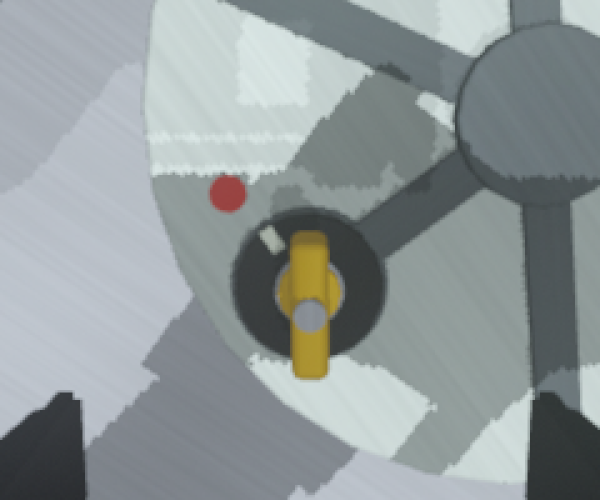

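```bash
python3 - <<'E'
from h import *
o=robot.get_obs()
f=lambda x,y,z: ray("wrist",200+x/2.5,110+y/2.5,z,o)
c=f(309,284,.137);m=f(272,240,.137);h=f(548,115,.140)
a=lambda v:np.degrees(np.arctan2(v[1],v[0]))
print(c,m,h,"mark",a(m-c),"radial",a(c-h),np.linalg.norm((c-h)[:2]),np.linalg.norm((m-c)[:2]))
E
```

```text
[0.4536404  0.01909356 0.137     ] [0.45871415 0.03823495 0.137     ] [ 0.54522403 -0.01105721  0.14      ] mark 75.154179053726 radial 161.77764072488603 0.0964190440713296 0.019802408943092705
```

Nut 1's mark has moved about 91° between the two views, which agrees with the quarter turn counted from the bite. Next I move to nut 2 and unwind the wrist for its half turn.

```bash
python3 -m jog '[0,0,0,0.86,0.38,0.07,1, 0,0,0,0.86,0.38,0.07,1, 0,0,0,0.86,0.38,0.07,1, 0,0,0,0.86,0.38,0.07,1, 0,0,0,0.86,0.38,0.07,1, 0,0,0,0.86,0.38,0.07,1, 0,0,-1,0,0,0,1, 0,0,-1,0,0,0,1, 0,0,-1,0,0,0,1, 0,0,-1,0,0,0,1, 0,0,-1,0,0,0,1, 0,0,-1,0,0,0,1, 0,0,-1,0,0,0,1, 0,0,-1,0,0,0,1, 0,0,-1,0,0,0,1, 0,0,-1,0,0,0,1, 0,0,-1,0,0,0,1, 0,0,-1,0,0,0,1, 0,0,-1,0,0,0,1, 0,0,-1,0,0,0,1]' >/dev/null
python3 -m jog '[0,0,-1,0,0,0,1, 0,0,-1,0,0,0,1, 0,0,-1,0,0,0,1, 0,0,-1,0,0,0,1, 0,0,-1,0,0,0,1, 0,0,-1,0,0,0,1, 0,0,-1,0,0,0,1, 0,0,-1,0,0,0,1, 0,0,-1,0,0,0,1, 0,0,-1,0,0,0,1, 0,0,-1,0,0,0,1, 0,0,-1,0,0,0,1, 0,0,-1,0,0,0,1, 0,0,-1,0,0,0,1, 0,0,-1,0,0,0,1, 0,0,-1,0,0,0,1, 0,0,-1,0,0,0,1, 0,0,-1,0,0,0,1, 0,0,-1,0,0,0,1, 0,0,-1,0,0,0,1]' >/dev/null
python3 -m jog '[0,0,-1,0,0,0,1, 0,0,-1,0,0,0,1, 0,0,0,0,0,0,1,0,0,0,0,0,0,1]' >/dev/null; python3 s.py; python3 look.py w5
```

```text
16.15 yaw -144.51 tz 0.012 ft [0.06 0.08 0.01] F tool [ 0.2  1.1 -0.4] g 0.0 1.003 [0.6172 0.0539 0.2697]
16.15 [0.6172 0.0539 0.2697] [   0.     1.7   94.9   -0.    83.4 -125.5]
[416, 0, 18, 45, 540] [423.8  27.6] [array([424.5,  22. ]), array([44., 17.]), np.float64(90.0)]
[400, 9, 9, 28, 170] [404.6  22.8] [array([404. ,  22.5]), array([27.,  8.]), np.float64(90.0)]
[138, 12, 60, 62, 1233] [171.   43.6] [array([169.,  40.]), array([73.5, 28.3]), np.float64(45.0)]
[310, 210, 25, 34, 559] [321.1 227.2] [array([322. , 226.5]), array([33., 24.]), np.float64(90.0)]
[589, 216, 51, 66, 2815] [616.7 250.2] [array([614. , 248.5]), array([65., 50.]), np.float64(90.0)]
[315, 247, 16, 24, 282] [323.1 260.1] [array([323.2, 259.1]), array([22.6, 14.8]), np.float64(82.9)]
nut1 [399.   0. 437.  56.] 0.65 [0.4624 0.0212 0.165 ] tool mm [144.9  63.2 105. ]
nut1 [307. 211. 337. 275.] 0.57 [0.6198 0.0552 0.165 ] tool mm [ -2.9  -0.5 104.7]
nut1 [373.   1. 450.  71.] 0.2 [0.4686 0.0208 0.165 ] tool mm [140.1  59.3 104.9]
seat1 [290. 204. 355. 273.] 0.9 [0.6233 0.058  0.133 ] tool mm [ -7.5  -0.3 136.7]
seat1 [374.   1. 451.  71.] 0.66 [0.4574 0.0223 0.133 ] tool mm [148.3  67.  137. ]
seat1 [554. 205. 639. 281.] 0.66 [0.491 0.25  0.133] tool mm [-11.2 232.9 136.9]
mark1 [291. 202. 349. 271.] 0.76 [0.6218 0.0548 0.137 ] tool mm [ -4.4  -2.  132.7]
mark1 [136.  12. 221.  95.] 0.68 [ 0.5692 -0.1122  0.137 ] tool mm [ 135.4 -107.5  132.8]
mark1 [375.   1. 448.  67.] 0.64 [0.4578 0.0209 0.137 ] tool mm [148.8  65.6 133. ]
```

View pics/w5.png

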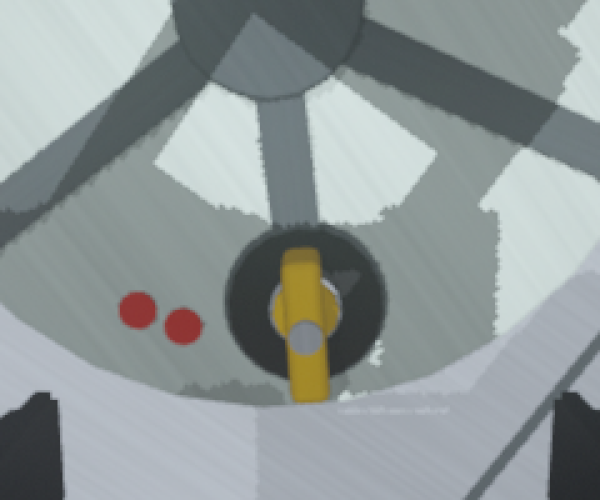

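Nut 2's stud is at full-frame (322,245) and the bar leans about 3.3° from tool x, with its upper end to the left. The correction is x −3.2 mm and turn −3.3°, then I go down and grip.

```bash
python3 -m jog '[0,0,-0.65,-0.11,0.01,0.3,1, 0,0,0,0,0,0.75,1, 0,0,0,0,0,0.75,1, 0,0,0,0,0,0.75,0.4, 0,0,0,0,0,0.75,0, 0,0,0,0,0,0.75,-0.4, 0,0,0,0,0,0,-0.6, 0,0,0,0,0,0,-0.6, 0,0,0,0,0,0,-0.6]' 8 >/dev/null; python3 s.py
python3 -m jog '[0,0,0,0,0,0,-1, 0,0,0,0,0,0,-1, 0,0,0,0,0,0,-1, 0,0,0,0,0,0,-1]' >/dev/null; python3 s.py
```

```text
17.25 yaw -141.16 tz 0.028 ft [0.06 0.06 0.03] F tool [-0.9  0.8 -0.4] g 0.0 0.55 [0.6212 0.0561 0.1512]
17.65 yaw -141.15 tz 0.017 ft [0.09 0.02 0.02] F tool [-0.2 -0.3 -1. ] g 0.0 0.216 [0.6203 0.0561 0.1497]
```

```bash
python3 -m jog '[0,0,0,0,0,0,-1, 0,0,0,0,0,0,-1, 0,0,0,0,0,0,-1]' >/dev/null; python3 s.py; python3 -m jog '[0,0,0,0,0,0,-1,0,0,0,0,0,0,-1]' 55 >/dev/null; python3 s.py
```

```text
17.95 yaw -141.15 tz 0.019 ft [0.03 0.01 0.02] F tool [-0.3  0.1 -0.4] g 8.0 0.126 [0.6201 0.056  0.1493]
18.15 yaw -141.15 tz 0.023 ft [0.08 0.1  0.02] F tool [ 0.8  0.6 -0.9] g 55.0 0.123 [0.6201 0.0561 0.1493]
```

Nearly perfectly centred. Now I turn it in small steps until it bites.

```bash
for i in 1 2 3 4 5 6 7 8; do python3 -m jog '[0,0,0.5,0,0,0,-1]' >/dev/null; python3 s.py; done
```

```text
18.25 yaw -143.71 tz 0.056 ft [-0.    0.06  0.06] F tool [ 0.9 -0.  -0.8] g 55.0 0.124 [0.6202 0.056  0.1494]
18.35 yaw -146.25 tz -0.003 ft [-0.03  0.08 -0.  ] F tool [-0.3 -0.4 -0.7] g 55.0 0.123 [0.6202 0.056  0.1494]
18.45 yaw -148.75 tz 0.034 ft [-0.04  0.05  0.03] F tool [-0.1 -0.4 -0.2] g 55.0 0.125 [0.6202 0.0559 0.1493]
18.55 yaw -151.25 tz -0.035 ft [-0.11  0.02 -0.03] F tool [ 0.7 -1.5  0. ] g 55.0 0.12 [0.6203 0.0559 0.1494]
18.65 yaw -153.75 tz 0.065 ft [-0.13 -0.06  0.07] F tool [-0.6 -1.4 -0.1] g 55.0 0.121 [0.6203 0.0559 0.1493]
18.75 yaw -156.25 tz 0.040 ft [-0.11 -0.06  0.04] F tool [ 0.8 -0.8  0.4] g 55.0 0.122 [0.6203 0.0558 0.1493]
18.85 yaw -158.75 tz 0.036 ft [-0.15 -0.01  0.04] F tool [-0.  -2.3 -0.1] g 55.0 0.128 [0.6203 0.0558 0.1493]
18.95 yaw -161.25 tz 0.025 ft [-0.22 -0.01  0.03] F tool [-0.2 -1.1  0.5] g 55.0 0.122 [0.6203 0.0557 0.1493]
```

```bash
for i in 1 2 3 4 5 6 7; do python3 -m jog '[0,0,0.5,0,0,0,-1]' >/dev/null; python3 s.py; done
```

```text
19.05 yaw -163.74 tz 0.459 ft [-0.19 -0.05  0.46] F tool [ 0.3 -0.5 -0.7] g 55.0 0.125 [0.6204 0.0557 0.1493]
19.15 yaw -166.17 tz 0.449 ft [-0.21 -0.08  0.45] F tool [ 0.2 -1.3  0.1] g 55.0 0.124 [0.6204 0.0556 0.1493]
19.25 yaw -168.66 tz 0.534 ft [-0.26 -0.02  0.53] F tool [-0.7 -1.6 -1.3] g 55.0 0.121 [0.6204 0.0556 0.1493]
19.35 yaw -171.16 tz 0.511 ft [-0.3  -0.03  0.51] F tool [ 0.6 -2.2 -0.6] g 55.0 0.124 [0.6204 0.0555 0.1494]
19.45 yaw -173.66 tz 0.493 ft [-0.33 -0.07  0.49] F tool [-0.7 -1.3  0.1] g 55.0 0.124 [0.6204 0.0555 0.1493]
19.55 yaw -176.16 tz 0.472 ft [-0.36 -0.09  0.47] F tool [ 0.1 -3.3  0.2] g 55.0 0.123 [0.6204 0.0554 0.1493]
19.65 yaw -178.66 tz 0.554 ft [-0.43 -0.08  0.55] F tool [-0.9 -2.6  0.2] g 55.0 0.122 [0.6204 0.0554 0.1493]
```

```bash
python3 -m jog '[0,0,1,0,0,0,-1, 0,0,1,0,0,0,-1, 0,0,1,0,0,0,-1, 0,0,1,0,0,0,-1, 0,0,1,0,0,0,-1, 0,0,1,0,0,0,-1, 0,0,1,0,0,0,-1, 0,0,1,0,0,0,-1, 0,0,1,0,0,0,-1, 0,0,1,0,0,0,-1, 0,0,1,0,0,0,-1, 0,0,1,0,0,0,-1, 0,0,1,0,0,0,-1, 0,0,1,0,0,0,-1, 0,0,1,0,0,0,-1, 0,0,1,0,0,0,-1]' >/dev/null; python3 s.py
python3 -m jog '[0,0,1,0,0,0,-1, 0,0,1,0,0,0,-1, 0,0,1,0,0,0,-1, 0,0,1,0,0,0,-1, 0,0,1,0,0,0,-1, 0,0,1,0,0,0,-1, 0,0,1,0,0,0,-1, 0,0,1,0,0,0,-1, 0,0,1,0,0,0,-1, 0,0,1,0,0,0,-1, 0,0,1,0,0,0,-1, 0,0,1,0,0,0,-1, 0,0,1,0,0,0,-1, 0,0,1,0,0,0,-1]' >/dev/null; python3 s.py
```

```text
21.25 yaw 101.24 tz 0.476 ft [-1.07  0.51  0.48] F tool [-4.4 -3.5 -2.2] g 55.0 0.122 [0.6195 0.0542 0.1493]
22.65 yaw 31.24 tz 0.506 ft [-0.86  1.39  0.51] F tool [-7.9 -0.  -4.8] g 55.0 0.123 [0.6184 0.0547 0.1493]
```

```bash
python3 -m jog '[0,0,1,0,0,0,-1, 0,0,1,0,0,0,-1, 0,0,0.85,0,0,0,-1, 0,0,0,0,0,0,-1]' >/dev/null; python3 s.py
python3 -m jog '[0,0,0,0,0,0,0, 0,0,0,0,0,0,0.2, 0,0,0,0,0,0,0.4, 0,0,0,0,0,-0.9,1, 0,0,0,0,0,-0.9,1, 0,0,0,0,0,-0.9,1, 0,0,0,0,0,-0.9,1, 0,0,0,0,0,-0.9,1, 0,0,0,0,0,0,1, 0,0,0,0,0,0,1]' >/dev/null; python3 s.py; python3 look.py w6
```

```text
23.05 yaw 17.11 tz 0.290 ft [-0.78  1.48  0.29] F tool [-8.1  1.5 -3.7] g 55.0 0.124 [0.6182 0.055  0.1493]
24.05 yaw 17.11 tz 0.038 ft [-0.06  0.18  0.04] F tool [0.2 0.3 0. ] g 0.0 0.908 [0.6204 0.0562 0.2845]
24.05 [0.6204 0.0562 0.2845] [ 0.2  1.7 93.6  0.  84.6 73.1]
[311, 206, 24, 33, 499] [322.6 222.3] [array([323. , 221.7]), array([23.2, 31.7]), np.float64(3.6)]
[4, 238, 70, 50, 2507] [ 37.2 262.4] [array([ 39.8, 262.9]), array([71.8, 47.1]), np.float64(14.0)]
[316, 241, 15, 23, 255] [322.8 253.5] [array([323., 252.]), array([22., 14.]), np.float64(90.0)]
nut1 [310. 208. 337. 266.] 0.67 [0.6179 0.0534 0.165 ] tool mm [ -3.4   1.9 119.5]
seat1 [294. 197. 354. 266.] 0.83 [0.6159 0.0518 0.133 ] tool mm [ -5.8   2.9 151.5]
seat1 [463. 299. 494. 313.] 0.7 [ 0.5898 -0.1066  0.133 ] tool mm [-77.3 146.5 151.5]
seat1 [288. 369. 336. 382.] 0.66 [0.4744 0.0207 0.133 ] tool mm [-150.2   -9.1  151.3]
mark1 [290. 371. 330. 379.] 0.9 [0.4767 0.0229 0.137 ] tool mm [-147.3  -10.5  147.3]
mark1 [293. 198. 351. 265.] 0.77 [0.616 0.054 0.137] tool mm [ -5.    0.8 147.5]
mark1 [468. 301. 489. 310.] 0.75 [ 0.5915 -0.1038  0.137 ] tool mm [-74.9 144.4 147.5]
```

View pics/w6.png

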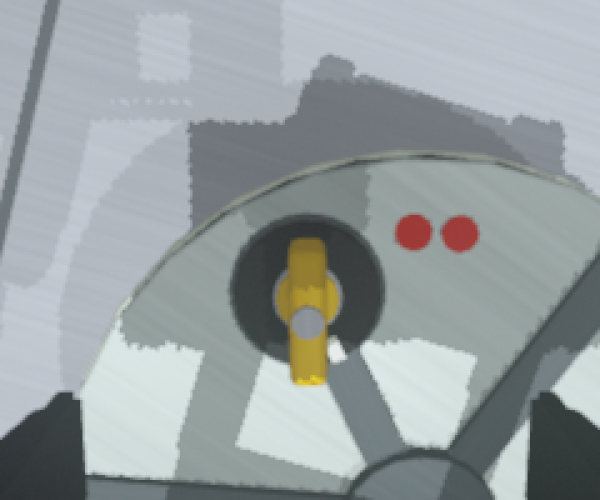

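Nut 2's white mark at crop (337,349) lies along the spoke toward the hub, within a degree or so of the half turn. The gripper is clear above everything, so I'm handing the job in.

```bash
python3 -c "
from plant import robot;print(robot.job_done())"
```

```text
the job is handed in; nothing more can be done
None
```

Job handed in at about 24 s: by torque and witness marks, nut 1 went about a quarter turn past its bite and then nut 2 about a half turn; nut 3, the other tubs and the bucket were not touched, and the gripper is open and clear.

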